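# Hang a soak basket in the free notch of the tank's hanger rail

### The job

Hang the red-handled soak basket, with its sample puck in it, inside the tank on the front rim's hanger rail, to the right of the blue-handled one. Hook its lip over the rail and feel along for the free notch, so that the key under its saddle drops in, the basket sits fully down and square and its spring catch snaps in below the rail; do not force it (40 N is too much), then let go. Keep the puck in the basket and leave the other things on the bench where they are.

Things in the scene. Friction and masses are not known exactly. Their poses are not given: they have to be found in the camera images.
- tank: Grey plastic soaking tank, open, empty, fixed. Origin under its centre, x away from the robot, y along the long walls (+y left). A straight hanger rail is clamped along its front rim: 12 mm wide (x = -80 to -92 mm), top 131 mm up, 12 mm high; the front wall below it is thinner (x = -81 to -85). Inside 161 x 260 mm, floor 11 mm up. End handles stick out to y = +-164 mm.
- rail_top (a point): Point of the tank: middle of the front rim's length, on top of the rail, over the middle of its 12 mm width; tank's axes. The rail's free notch is 17 mm wide in y, 8 deep, open above and to the inside. Its place is not measured (the rail is clamped differently each time): centre at y = -70 to -16 mm from here. The rail goes on 70 mm to its right; a like blue-handled basket hangs 90 mm left.
- basket_grip (a point): Centre of the red handle (slab 12 mm thick in x, 48 wide in y, 38 high) of the loose wire soak basket, 0.3 kg. Axes: x from hook to tray, y along the rail when hung, z up. From here: foot 110 mm below; saddle top 23 below, underside (rests on the rail) 26 below; hanger plate, 76 mm wide in y, its rail-side face at x = +6 mm, from saddle to foot; wire tray x = +6 to +83, y = -35 to +35, 31 high.
- basket_lip (a point): On the basket: middle of the lower end of its bent lip, 55 mm below and 9 mm outward (-x) of the handle's centre. The slot between hanger plate and lip is 15 mm wide; the lip's last 9 mm flare outward. The catch sits in a gap in the lip's middle, its housing reaching 22 mm out. Under the saddle's middle is a brass key, 12 mm wide in y, 7 mm deep: off the notch it rides on the rail's top.
- catch (a joint): Brass spring bolt of the basket's catch, 18 mm wide, its lowest part 52 mm below the handle's centre, 5.5 mm in past the lip. 0 = out, up to 0.009 m as pushed back. Its underside is bevelled, its top flat: lowered onto the rail it is pushed back by 5 to 12 N over some 5 mm, then rides down the rail's face and snaps out below it as the saddle lands.
- puck_mid (a point): Centre of the brown cast sample puck, 50 mm across, 36 high, about 0.15 kg, lying loose in the red-handled basket's tray.
- jar: Open sample jar of red powder standing on the bench, 112 mm across, 73 high, origin under its centre. A bystander.
- tape: Roll of packing tape lying flat, 90 mm across, 48 high, origin under its centre. A bystander.
- spare_puck: Black speckled puck on the bench, 50 mm across, 36 high, origin under its centre. A bystander.
Mind the look-alikes: they are no part of the job. What is shaped like the part that bears basket_grip but green is not meant. What is shaped like the part that bears puck_mid but pink or turquoise is not meant.

How it is judged:
By the outcome, as a careful person would: the job done as asked, in the order asked, and still so for the second after the job is handed in, with the robot touching nothing.
It also fails if it takes over 72 s, if anything falls off the work surface, if the arm or the gripper's body presses on something with over 40 N, if the wrist force passes 120 N, or if a joint passes its speed limit or range.

### The arm

A 6-joint arm with a two-finger parallel gripper is mounted at the origin on a cart in front of the work surface, level with it; the furniture and walls round the work are solid. World frame = base frame: x ahead of the robot, y to its left, z up, the work surface at z = 0. Lengths are in m, angles in rad, forces in N, time in s.
With the tool pointing down it reaches from about 0.35 to 0.725 m from the base axis. Payload 6 kg.
Tool frame: the origin (TCP) lies midway between the tips of the shut fingers; the grasp point (between the pads) lies 19 mm behind it (env.grip_depth is the distance from the TCP to the grasp point, in m); z points along the fingers, y is the line along which they close (so a half turn about z gives the same grasp; the last joint's range is limited). The gripper opens to 85 mm and grips with 20 to 120 N. Pads are 22 mm wide; open, the fingers measure 114 mm over their backs; the gripper's body (76 mm by 85 mm) begins 54 mm behind the grasp point. The pads swing forward as they close: fully open they stand 13 mm farther back than shut.
Start: joints at [-0.802, 0.04, 0.085, 0, -1.615, -0.334], TCP at [0.253, -0.544, 0.198] pointing down, gripper open.
Joint ranges: [-2.56, 2.56], [-1.29, 2.01], [-1.08, 1.49], [-3.29, 1.98], [-2.81, -0.18], [-2.99, 2.99]. Speed limits (rad/s): [2.57, 2.57, 3.01, 3.14, 3.14, 3.14].

### API

Orientations are given as [roll, pitch, yaw] about the fixed x, y, z axes, in that order (R = Rz(yaw) Ry(pitch) Rx(roll)).
In Python, from cell import env, snapshot gives the robot as it stands.
- The arm moves only by the shell command python3 -m inch 'ROWS' [FORCE]. ROWS is text: rows parted by semicolons, each of 7 numbers parted by spaces: the shift along the world's x, y, z in mm, then the turn, a rotation vector about the world's x, y, z in degrees, then the opening, from 0 (shut) to 1 (fully open). A call has 1 to 10 rows; each row is the pose to reach, as a shift and turn from the pose commanded when the call began; what a row does not reach only later rows make up. A row lasts 1/10 s, in which the tool goes at most 50 mm and 8.59 degrees, less where a joint would pass 70% of its speed; a pose out of reach is approached as far as the arm can. A call with a gripper value outside its range is refused whole. The fingers move at their own pace and stop on an object; FORCE is the grip in N (left out, the last holds). Time passes only in rows, so rows that repeat a pose let the fingers close. It gives the time, the measured TCP pose, the force, the opening and the grip force at its end, in the units of the state.
- env.state(): the state, without advancing time (a new reading comes with each control period).
- snapshot(name): name is "side" or "top" or "wrist"; returns a dict with "image" (480x640x3 uint8, red, green, blue), "intrinsics" (3x3 intrinsics, pixels), "dist_coeffs" ([k1, k2, p1, p2, k3] as OpenCV has them; the pictures are not rectified), "R" (3x3) and "t" (3): a world point X has camera coordinates R X + t; the wrist camera has in their place "tool_from_camera" (4x4, takes a point from camera to tool coordinates, whose origin is the TCP and whose axes are the flange's). Camera axes: x right, y down, z forward; pixel columns grow to the right and rows downward; lengths in m; the calibration is good to about 2 mm. A picture is of the moment at which its call begins: read the wrist's pose just before it. There is no depth.
- env.job_done(): hands the job in; it is judged then, once.
The state is a dict: "clock": time; "qpos": joint angles; "qd": joint speeds; "tau": joint torques, N m; "eef_pos": TCP position; "tcp_rot": TCP orientation; "contact_force": force on the tool from outside, world axes, zero at the start; "wrist_torque": the same for the moment, N m; "opening": finger opening in m; "finger_force": force on a finger pad.
Only numpy, scipy, OpenCV 4.12 (cv2) and the standard library are available. Lean on these libraries where they do the work, as an engineer would, in place of code of your own. Each camera call takes 0.05 s, during which the arm holds its last target. There are 200 camera calls.

## Working session

There is one attempt and no reset: what is moved stays moved. The work goes in short steps, Python scripts to look and compute and a shell command to move; the robot and the scene stay as the last step left them, time stands still between calls to the robot, and variables do not carry over. Pictures are saved under pics/ and viewed, at most 10 in all, crops included, and the job is handed in when it is done.

```bash
ls && mkdir -p pics && python3 - <<'E'
from cell import env, snapshot
import cv2, numpy as np, pickle
d={}
for n in ("side","top"):
    s=snapshot(n); d[n]=s
    cv2.imwrite(f"pics/{n}0.png",s["image"][:,:,::-1])
    print(n,s["intrinsics"],s["dist_coeffs"],s["R"],s["t"])
pickle.dump(d,open("cams.pkl","wb"))
print(env.state(), env.grip_depth)
E
```

```text
pics
side [[570.96324308   0.         322.88791403]
 [  0.         570.96324308 244.73012616]
 [  0.           0.           1.        ]] [-0.0579702  0.         0.         0.         0.       ] [[ 0.999589    0.00930276  0.02711634]
 [ 0.02848401 -0.42919898 -0.90276071]
 [ 0.00324014  0.90316206 -0.42928755]] [-0.50592236  0.06698931  1.42280208]
top [[616.79867534   0.         324.36261927]
 [  0.         616.79867534 236.30253423]
 [  0.           0.           1.        ]] [-0.20443802  0.          0.          0.          0.        ] [[-0.01797754 -0.99982686 -0.00480175]
 [-0.9847735   0.018537   -0.17285116]
 [ 0.17291024  0.0016212  -0.98493625]] [0.0142312  0.53943024 1.4630314 ]
{'clock': 0.1, 'qpos': array([-8.02297151e-01,  4.07584957e-02,  8.38799710e-02, -3.63640790e-04,
       -1.61549068e+00, -3.33682820e-01]), 'qd': array([-0.00018044, -0.00122296,  0.00326327,  0.0033683 , -0.00015818,
       -0.00117759]), 'tau': array([-5.56323503e-03, -3.69347870e+01,  3.48280156e+01,  6.95176005e+00,
       -4.63433113e-03,  1.16779060e-05]), 'eef_pos': array([ 0.25263495, -0.54383285,  0.1966668 ]), 'tcp_rot': array([ 3.13998754e+00, -1.71892813e-04, -2.70676020e+00]), 'contact_force': array([ 0.21675053, -0.76487319, -0.65906295]), 'wrist_torque': array([0.01013956, 0.01739467, 0.0443597 ]), 'finger_force': 0.0, 'opening': 0.08531279307822283} 0.0187
```

View pics/top0.png

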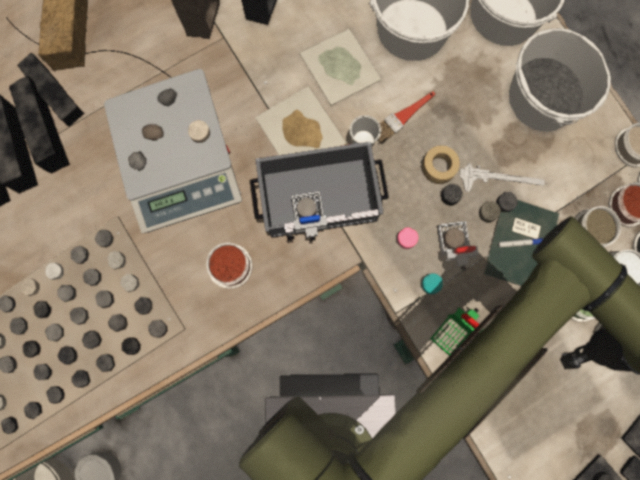

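View pics/side0.png

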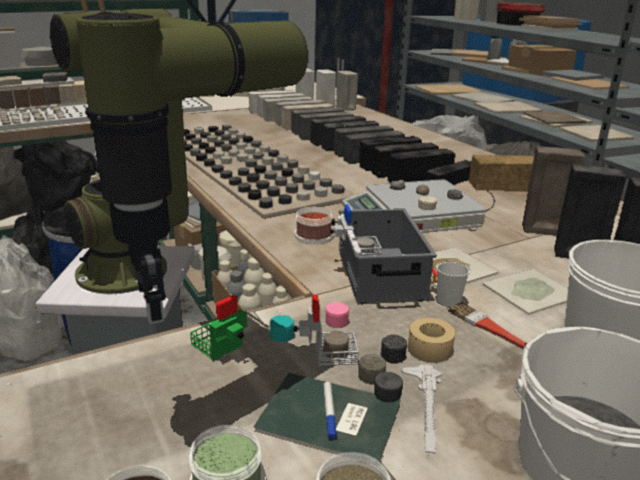

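Candidates: wire basket with red handle at top (457,242) / side (318,320), and green basket with red handle at top (460,325) / side (222,325). The grey-wire one with the brown puck fits, because the green one is named as a look-alike. I'll confirm that in an enlarged crop.

```bash
cat > h.py <<'E'
import cv2, numpy as np, pickle
from scipy.optimize import least_squares
C=pickle.load(open("cams.pkl","rb"))
def proj(n,P,s=None):
    s=s or C[n]; r,_=cv2.Rodrigues(s["R"])
    return cv2.projectPoints(np.atleast_2d(P).astype(float),r,s["t"],s["intrinsics"],s["dist_coeffs"])[0][:,0]
def onz(n,uv,z,s=None):
    s=s or C[n]; p=cv2.undistortPoints(np.array([[uv]],float),s["intrinsics"],s["dist_coeffs"])[0,0]
    d=s["R"].T@np.array([p[0],p[1],1]); o=-s["R"].T@s["t"]
    return o+d*(z-o[2])/d[2]
def tri(obs): # {cam:uv}
    f=lambda X: np.concatenate([proj(n,X)[0]-uv for n,uv in obs.items()])
    r=least_squares(f,[0.5,-.2,.05]); return r.x,r.fun
E
python3 - <<'E'
from h import *
t=C["top"]["image"]; s=C["side"]["image"]
a=cv2.resize(t[130:250,245:395],(800,600)[:1]*0 or (750,600),interpolation=cv2.INTER_CUBIC)
cv2.imwrite("pics/a.png",a[:,:,::-1])
b=cv2.resize(t[210:280,420:490],(400,400),interpolation=cv2.INTER_CUBIC)
c=cv2.resize(s[285:375,280:370],(400,400)[:2],interpolation=cv2.INTER_CUBIC)
cv2.imwrite("pics/b.png",np.hstack([b,c])[:,:,::-1])
E
```

```text
(no output)
```

View pics/a.png

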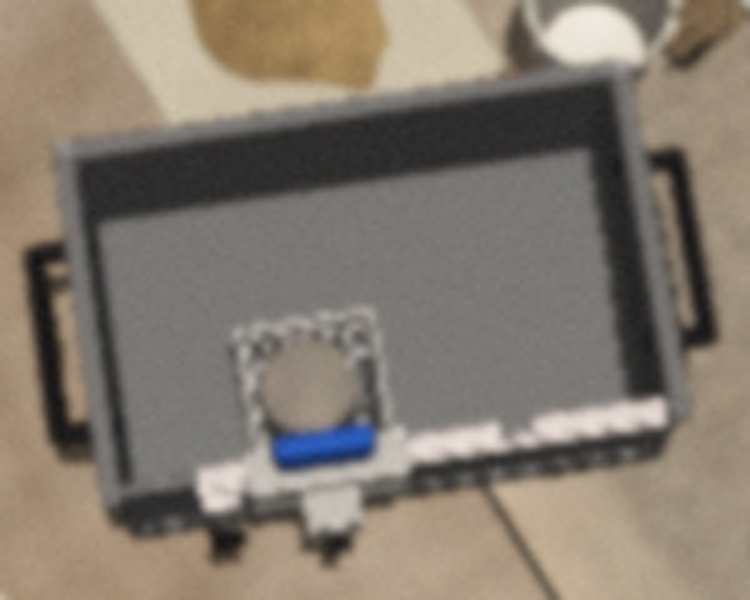

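View pics/b.png

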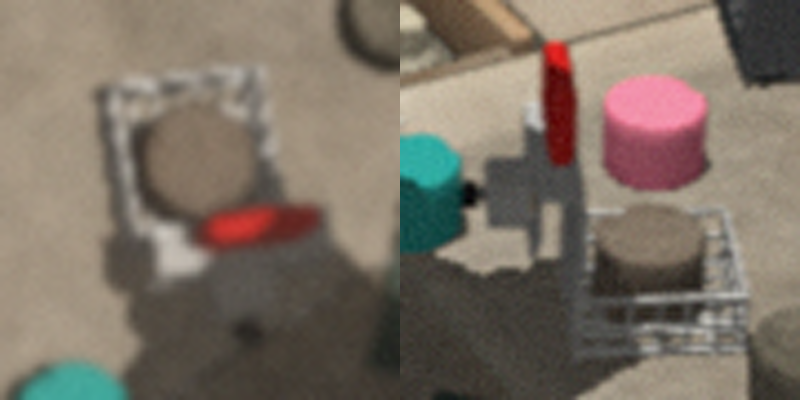

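The crops confirm the grey-wire basket with the brown puck and red handle: handle at crop-b (260,225) in top view and (560,105) in side view. Crop a shows the rail's notch as a gap in the white strip at (518,438), with the blue saddle centred near (325,465).

```bash
python3 - <<'E'
from h import *
T=lambda u,v:(420+u/5.714,210+v/5.714)
S=lambda u,v:(280+(u-400)/4.444,285+v/4.444)
A=lambda u,v:(245+u/5,130+v/5)
obs=[("side",(83,-35,-110),S(745,350)),("side",(83,-35,-79),S(746,297)),("side",(83,35,-79),S(735,212)),
("side",(0,-24,-19),S(562,163)),("side",(0,24,19),S(557,43)),
("top",(83,35,-79),T(110,90)),("top",(83,-35,-79),T(265,72)),("top",(0,24,19),T(203,228)),("top",(0,-24,19),T(322,213))]
def pl(p,l,z): 
    c,s=np.cos(p[2]),np.sin(p[2]); l=np.array(l)/1000
    return [p[0]+c*l[0]-s*l[1],p[1]+s*l[0]+c*l[1],z+l[2]]
r=least_squares(lambda p:np.concatenate([proj(n,pl(p,l,.110))[0]-uv for n,l,uv in obs]),[.4,-.28,.1],loss='soft_l1')
print("basket",r.x[:2]*1000,np.degrees(r.x[2]));print(r.fun.reshape(-1,2).round(1))
to=[((80.5,130,11),A(103,222)),((80.5,-130,11),A(590,150)),((-86,-130,131),A(668,412)),((-80,130,131),A(112,492)),((80.5,-130,131),A(615,85)),((80.5,130,131),A(78,165))]
r=least_squares(lambda p:np.concatenate([proj("top",pl(p,l,0))[0]-uv for l,uv in to]),[.5,-.05,.1],loss='soft_l1')
p=r.x;print("tank",p[:2]*1000,np.degrees(p[2]));print(r.fun.reshape(-1,2).round(1))
print("rail_top",pl(p,(-86,0,131),0))
R=np.array([[np.cos(p[2]),np.sin(p[2])],[-np.sin(p[2]),np.cos(p[2])]])
def loc(uv,z): return (R@(onz("top",uv,z)[:2]-p[:2]))*1000
for nm,uv,z in [("notch",A(518,438),.131),("notchL",A(502,438),.131),("notchR",A(535,432),.131),("railR",A(665,412),.131),("blueL",A(245,475),.134),("blueR",A(412,455),.134),("bhandleL",A(273,440),.176),("bhandleR",A(376,428),.176),("whiteL",A(200,488),.131),("frontR",A(668,422),.131)]: print(nm,loc(uv,z).round(1))
E
```

```text
basket [ 490.95966138 -324.35422232] 4.611596414965211
[[-0.2  1.8]
 [ 0.4  0.7]
 [-1.5 -0.9]
 [-1.   2.1]
 [-1.  -1.4]
 [-0.3 -2.8]
 [-0.2 -2.3]
 [ 0.1 -0.7]
 [-0.7 -0.1]]
tank [644.31145593  15.73902146] 7.615317652890693
[[-1.2  1.2]
 [ 1.5  0.7]
 [ 0.6  1.1]
 [ 0.9 -0.8]
 [-0.5 -1. ]
 [-1.3 -1. ]]
rail_top [np.float64(0.5590699632975286), np.float64(0.004342182729372613), np.float64(0.131)]
notch [-84.8 -57.9]
notchL [-83.7 -50.6]
notchR [-83.2 -66.2]
railR [ -82.9 -127.6]
blueL [-83.6  69.9]
blueR [-86.   -7.9]
bhandleL [-78.   54.1]
bhandleR [-79.6   7.5]
whiteL [-85.9  91.5]
frontR [ -87.8 -128.2]
```

The notch sits at about y = -58 in the tank frame, and the blue basket at +31 minus 90 gives -59, so the two agree. Next I move above the red basket with the jaws turned to close along its x.

```bash
python3 -m inch '24 22 15 0 0 7 1;48 44 30 0 0 14 1;72 66 40 0 0 21 1;96 88 45 0 0 28 1;120 110 45 0 0 35 1;145 133 45 0 0 42 1;170 156 45 0 0 49 1;195 179 45 0 0 56 1;215 200 45 0 0 63 1;225 219 45 0 0 69.5 1' 60 && python3 -m inch '225 0 0 0 0 0 1' 2>/dev/null | head -0; python3 - <<'E'
from cell import env, snapshot
import cv2,pickle
st=env.state(); s=snapshot("wrist"); s["st"]=st
pickle.dump(s,open("w1.pkl","wb")); cv2.imwrite("pics/w1.png",s["image"][:,:,::-1])
print(st["clock"],st["eef_pos"],st["tcp_rot"],st["contact_force"],s["tool_from_camera"])
E
```

```text
clock: 1.1
eef_pos: [0.4789, -0.3236, 0.2414]
tcp_rot: [3.14, 0.001, -1.488]
contact_force: [-0.7, -0.4, 0.1]
opening: 0.0854
finger_force: 0.0
1.2 [ 0.52600471 -0.32351704  0.24409744] [-3.14073357e+00 -5.16912130e-04 -1.48980319e+00] [ 0.58724748 -1.2048489   2.71569486] [[-2.20387351e-04 -9.58152352e-01 -2.86258664e-01  7.32574716e-02]
 [ 9.99999846e-01 -3.57157888e-04  4.25574380e-04  1.90743713e-04]
 [-5.10004633e-04 -2.86258526e-01  9.58152282e-01 -1.75631309e-01]
 [ 0.00000000e+00  0.00000000e+00  0.00000000e+00  1.00000000e+00]]
```

I accidentally appended a stray extra row, which shifted the tool +50 mm in x. It was in free air, so no harm. Now for the wrist view.

View pics/w1.png

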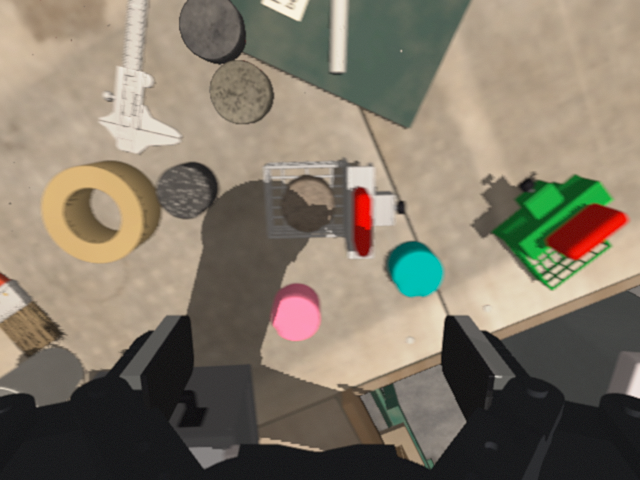

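The wrist view shows the red handle's top from (364,187) to (361,257), the saddle plate spanning v 165–258 near u 347–374, the tray at left, and the brown puck at (308,203). Pink and turquoise pucks and the green basket stand clear of it.

```bash
cat >> h.py <<'E'
from scipy.spatial.transform import Rotation as Ro
def wcam(f):
    s=pickle.load(open(f,"rb")); M=np.eye(4); M[:3,:3]=Ro.from_euler('xyz',s["st"]["tcp_rot"]).as_matrix(); M[:3,3]=s["st"]["eef_pos"]
    W=np.linalg.inv(M@s["tool_from_camera"]); s["R"]=W[:3,:3]; s["t"]=W[:3,3]; return s
E
python3 - <<'E'
from h import *
s=wcam("w1.pkl"); im=s["image"].astype(int)
m=((im[...,0]>90)&(im[...,1]<60)&(im[...,2]<60)).astype(np.uint8); m[:,420:]=0
ys,xs=np.nonzero(m); print(xs.min(),xs.max(),ys.min(),ys.max(),cv2.minAreaRect(np.c_[xs,ys].astype(np.int32)))
def O(uv,z): return (onz(0,uv,z,s)*1000).round(1)
for nm,uv,z in [("hR",(364,188),.129),("hL",(361,256),.129),("saddle -y far",(348,165),.087),("saddle +y",(346,258),.087),("tray fr",(266,163),.031),("tray fl",(266,238),.031),("tray nr",(343,162),.031),("puck",(308,203),.038)]: print(nm,O(uv,z))
c=cv2.resize(s["image"][145:275,255:415],(800,650)[:1]*0 or (738,600),interpolation=cv2.INTER_CUBIC)
cv2.imwrite("pics/w1c.png",c[:,:,::-1])
E
```

```text
0 370 188 280 ((190.2686309814453, 262.513671875), (66.5481185913086, 377.2453918457031), 76.4921646118164)
hR [ 495.6 -352.2  129. ]
hL [ 492.2 -302.9  129. ]
saddle -y far [ 504.8 -362.7   87. ]
saddle +y [ 498.7 -286.6   87. ]
tray fr [ 574.6 -352.8   31. ]
tray fl [ 571.4 -282.    31. ]
tray nr [ 505.1 -359.3   31. ]
puck [ 533.9 -320.5   38. ]
```

View pics/w1c.png

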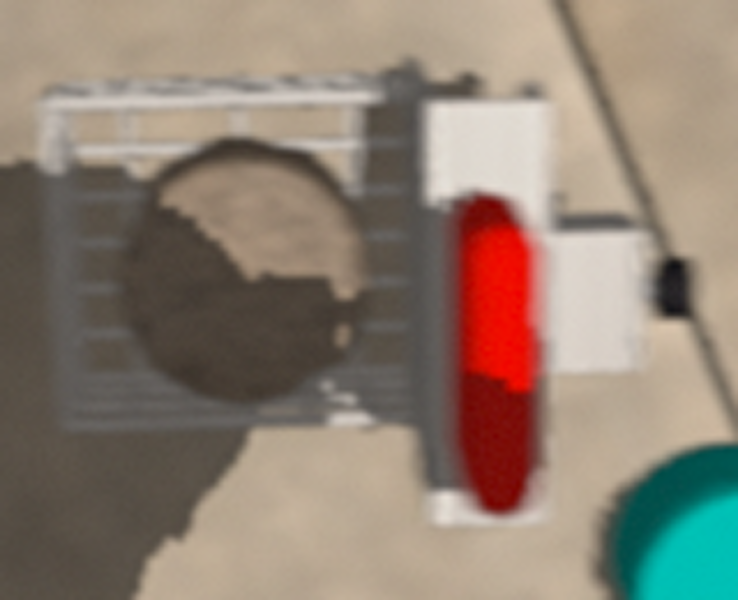

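```bash
python3 -m inch '-34 -2 -30 0 0 0 1;-34 -2 -60 0 0 0 1;-34 -2 -60 0 0 0 1;-34 -2 -60 0 0 0 1'
```

```text
clock: 1.65
eef_pos: [0.4936, -0.3274, 0.183]
tcp_rot: [3.141, -0.0, -1.494]
contact_force: [-0.2, -0.5, 1.5]
opening: 0.085
finger_force: 0.0
```

```bash
python3 -m inch '0 1 -30 0 0 0 1;0 1 -60 0 0 0 1;0 1 -80 0 0 0 1;0 1 -89 0 0 0 1;0 1 -89 0 0 0 1;0 1 -89 0 0 0 1' && python3 -m inch '0 0 0 0 0 0 0.5;0 0 0 0 0 0 0.3;0 0 0 0 0 0 0;0 0 0 0 0 0 0;0 0 0 0 0 0 0;0 0 0 0 0 0 0;0 0 0 0 0 0 0;0 0 0 0 0 0 0' 70
```

```text
clock: 2.25
eef_pos: [0.4948, -0.3267, 0.0958]
tcp_rot: [-3.139, -0.002, -1.494]
contact_force: [-0.2, 0.8, -0.1]
opening: 0.0854
finger_force: 0.0
clock: 3.05
eef_pos: [0.4933, -0.3262, 0.0937]
tcp_rot: [3.141, 0.0, -1.494]
contact_force: [-4.1, 1.2, 2.4]
opening: 0.0083
finger_force: 68.5
```

```bash
python3 -m inch '0 0 3 0 0 0 0;0 0 8 0 0 0 0;0 0 16 0 0 0 0;0 0 30 0 0 0 0;0 0 50 0 0 0 0;0 0 75 0 0 0 0;0 0 100 0 0 0 0;0 0 110 0 0 0 0;0 0 110 0 0 0 0;0 0 110 0 0 0 0' && python3 - <<'E'
from cell import env, snapshot
import cv2,pickle,numpy as np
st=env.state(); s=snapshot("wrist"); s["st"]=st
pickle.dump(s,open("w2.pkl","wb"))
a=snapshot("side"); pickle.dump(a,open("s2.pkl","wb"))
c=cv2.resize(a["image"][200:380,240:400],(533,600),interpolation=cv2.INTER_CUBIC)
d=cv2.resize(s["image"][:, :],(267,200))
k=np.zeros((600,800,3),np.uint8); k[:,:533]=c; k[:200,533:]=d
cv2.imwrite("pics/s2.png",k[:,:,::-1])
print(st["clock"],st["eef_pos"],st["tcp_rot"],st["contact_force"],st["opening"])
E
```

```text
clock: 4.05
eef_pos: [0.4936, -0.3257, 0.2024]
tcp_rot: [3.141, 0.001, -1.494]
contact_force: [-0.0, -0.0, -6.2]
opening: 0.0082
finger_force: 68.5
4.05 [ 0.49355568 -0.32574364  0.20238603] [ 3.14054440e+00  1.25876183e-03 -1.49375424e+00] [-0.01651202 -0.04138018 -6.20106099] 0.008201619870633479
```

View pics/s2.png

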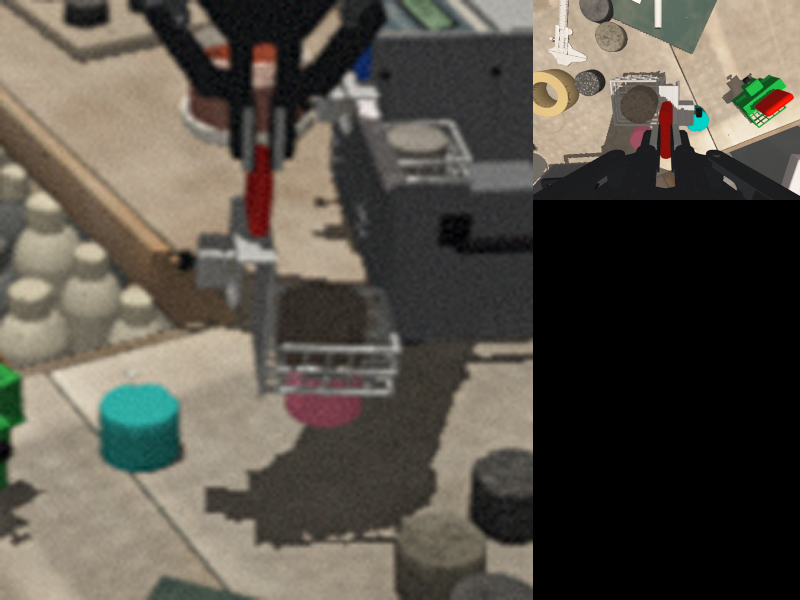

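```bash
python3 - <<'E'
from h import *
st=wcam("w2.pkl")["st"]; e=st["eef_pos"]; 
f=lambda P:((proj("side",P)[0]-(240,200))*3.333).round(0)
for n,d in [("TCP",(0,0,0)),("TCP -y11",(0,-.011,0)),("grasp",(0,0,.0187))]: print(n,f(e+np.array(d)))
# basket grip height from foot corner etc, assume pose
y=np.radians(4.6);B=lambda l:np.array([np.cos(y)*l[0]-np.sin(y)*l[1],np.sin(y)*l[0]+np.cos(y)*l[1],l[2]])/1000
for dz in (.0187,.005,.0,-.005):
    g=e+[0,0,dz]; print(dz,[f(g+B(l)) for l in [(0,-24,-19),(83,-35,-110),(83,-35,-79),(83,35,-79)]])
E
python3 - <<'E'
import pickle,cv2
s=pickle.load(open("w2.pkl","rb"))
c=cv2.resize(s["image"][160:440,160:440],(600,600),interpolation=cv2.INTER_CUBIC)
cv2.imwrite("pics/w2c.png",c[:,:,::-1])
E
```

```text
TCP [258. 219.]
TCP -y11 [257. 228.]
grasp [259. 188.]
0.0187 [array([261., 240.]), array([407., 392.]), array([410., 344.]), array([394., 281.])]
0.005 [array([260., 262.]), array([405., 413.]), array([409., 365.]), array([393., 302.])]
0.0 [array([260., 270.]), array([405., 420.]), array([408., 373.]), array([392., 309.])]
-0.005 [array([260., 278.]), array([404., 428.]), array([408., 381.]), array([392., 317.])]
```

View pics/w2c.png

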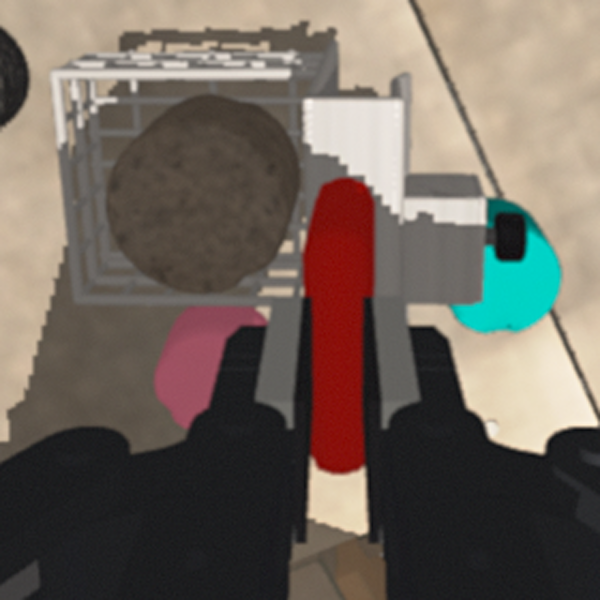

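The basket is held square at its handle centre with the puck in the tray. I'll carry it high to the tank and look again with the wrist camera.

```bash
python3 -m inch '2 8 20 0 0 0 0;8 30 45 0 0 0.4 0;16 60 65 0 0 0.8 0;25 92 80 0 0 1.2 0;33 124 88 0 0 1.6 0;42 156 88 0 0 2 0;50 188 88 0 0 2.4 0;58 218 88 0 0 2.8 0;64 240 88 0 0 3 0;69 258 88 0 0 3.2 0' && python3 -m inch '4 14 0 0 0 0 0;6 22 0 0 0 0 0;6 23 0 0 0 0 0;6 23 0 0 0 0 0;6 23 0 0 0 0 0' && python3 - <<'E'
from cell import env, snapshot
import cv2,pickle,numpy as np
st=env.state(); s=snapshot("wrist"); s["st"]=st
pickle.dump(s,open("w3.pkl","wb"))
cv2.imwrite("pics/w3.png",s["image"][:,:,::-1])
print(st["clock"],st["eef_pos"],st["tcp_rot"],st["contact_force"],st["opening"])
E
```

```text
clock: 5.15
eef_pos: [0.5627, -0.0665, 0.2901]
tcp_rot: [3.139, 0.0, -1.437]
contact_force: [1.0, -0.3, -5.4]
opening: 0.0086
finger_force: 68.7
clock: 5.65
eef_pos: [0.5686, -0.0459, 0.2917]
tcp_rot: [3.142, -0.0, -1.439]
contact_force: [-0.2, 0.3, -4.5]
opening: 0.0088
finger_force: 68.7
5.65 [ 0.56858796 -0.04592496  0.29170332] [ 3.14155092e+00 -2.81799528e-04 -1.43888051e+00] [-0.15007813  0.32562168 -4.47737212] 0.008786627435226537
```

View pics/w3.png

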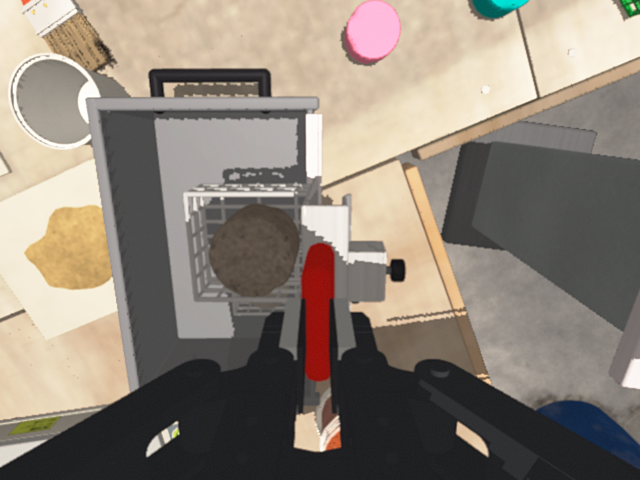

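The wrist view shows the rail's white top running from (314,115) down to where the basket hides it at about (313,178). The far rim runs (90,100)–(133,385), and the puck is still in the tray at (254,250). I'll fit the rail line next.

```bash
python3 - <<'E'
from h import *
s=wcam("w3.pkl"); g=s["image"].astype(int)
print([list(g[v,298:330,1]) for v in (125,165)])
L=[];Rr=[]
for v in range(118,172,3):
    row=g[v,295:335,1]; d=np.diff(row); 
    a=295+np.argmax(d)+.5; b=295+np.argmin(d)+.5
    L.append(onz(0,(a,v),.131,s)[:2]*1000); Rr.append(onz(0,(b,v),.131,s)[:2]*1000)
for n,P in (("in",L),("out",Rr)):
    P=np.array(P); k=np.polyfit(P[:,1],P[:,0],1); r=P[:,0]-np.polyval(k,P[:,1]); ok=abs(r)<1.5; k=np.polyfit(P[ok,1],P[ok,0],1)
    print(n,"yaw",np.degrees(-np.arctan(k[0])),"x at y=-55",np.polyval(k,-55),"n",ok.sum(),"std",r.std(),P[0],P[-1])
print("rail right end",onz(0,(314,113),.131,s)*1000)
e=s["st"]["eef_pos"]; print(e*1000, np.degrees(s["st"]["tcp_rot"][2])+90)
# where the held basket shows: project handle top, saddle edges in image
y=s["st"]["tcp_rot"][2]+np.pi/2
B=lambda l:np.array([np.cos(y)*l[0]-np.sin(y)*l[1],np.sin(y)*l[0]+np.cos(y)*l[1],l[2]+18.7])/1000
for l in [(0,-24,19),(6,-38,-23),(-9,-38,-23),(83,-35,-79),(83,35,-79)]: print(l,proj(0,e+B(l),s).round(0))
E
python3 - <<'E'
import pickle,cv2
s=pickle.load(open("w3.pkl","rb"))
c=cv2.resize(s["image"][90:310,170:420],(682,600),interpolation=cv2.INTER_CUBIC)
cv2.imwrite("pics/w3c.png",c[:,:,::-1])
E
```

```text
[[np.int64(80), np.int64(84), np.int64(84), np.int64(85), np.int64(85), np.int64(82), np.int64(80), np.int64(133), np.int64(233), np.int64(255), np.int64(252), np.int64(252), np.int64(252), np.int64(251), np.int64(251), np.int64(250), np.int64(251), np.int64(252), np.int64(252), np.int64(246), np.int64(244), np.int64(251), np.int64(253), np.int64(243), np.int64(206), np.int64(190), np.int64(192), np.int64(193), np.int64(193), np.int64(194), np.int64(195), np.int64(197)], [np.int64(82), np.int64(80), np.int64(82), np.int64(82), np.int64(82), np.int64(81), np.int64(75), np.int64(112), np.int64(212), np.int64(252), np.int64(252), np.int64(251), np.int64(251), np.int64(251), np.int64(251), np.int64(251), np.int64(251), np.int64(252), np.int64(251), np.int64(243), np.int64(239), np.int64(249), np.int64(250), np.int64(236), np.int64(217), np.int64(221), np.int64(224), np.int64(224), np.int64(224), np.int64(224), np.int64(224), np.int64(223)]]
in yaw 7.09064183592735 x at y=-55 578.7665214016854 n 18 std 0.00012652948427067844 [ 586.41385582 -116.48025517] [581.66091724 -78.27051021]
out yaw 69.02705486784951 x at y=-55 439.5813185300003 n 1 std 7.128810555127454 [ 574.32768255 -118.08187207] [569.153665   -79.92685392]
rail right end [ 580.46288682 -120.93511841  131.        ]
[568.58795578 -45.92495536 291.70331674] 7.558219777051832
(0, -24, 19) [[316. 265.]]
(6, -38, -23) [[302. 202.]]
(-9, -38, -23) [[337. 202.]]
(83, -35, -79) [[168. 188.]]
(83, 35, -79) [[180. 303.]]<stdin>:10: RankWarning: Polyfit may be poorly conditioned
```

View pics/w3c.png

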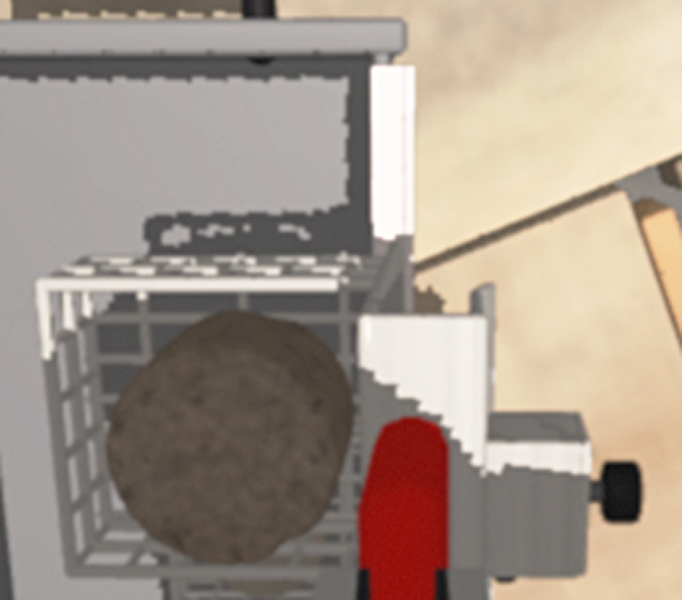

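```bash
python3 - <<'E'
from h import *
w2,w3,w1=[wcam(f"w{i}.pkl") for i in (2,3,1)]
c3=lambda u,v:(170+u/2.727,90+v/2.727); c2=lambda u,v:(160+u/2.1429,160+v/2.1429); cs=lambda u,v:(240+u/3.333,200+v/3.333)
def pt(st,p,l):
    y=st["tcp_rot"][2]+np.pi/2
    R=Ro.from_euler('ZY',[y,p[3]]).as_matrix()
    return st["eef_pos"]+Ro.from_euler('z',y).apply([p[0]/1e3,p[1]/1e3,.0187+p[2]/1e3])+R@(np.array(l)/1e3)
obs=[(w3,w3["st"],'t-',-79,c3(44,283)),(w3,w3["st"],'t+',-79,c3(68,575)),(w3,w3["st"],(0,-24,19),0,c3(410,420)),(w3,w3["st"],(6,-38,-23),0,c3(360,318)),
(w2,w2["st"],'t-',-79,c2(54,72)),(w2,w2["st"],'t+',-79,c2(78,301)),(w2,w2["st"],(6,-38,-23),0,c2(303,99)),(w2,w2["st"],(0,-24,19),0,c2(345,180)),
(C["side"],w2["st"],'t-',-110,cs(395,393)),(C["side"],w2["st"],'t-',-79,cs(400,345)),(C["side"],w2["st"],(6,-38,-110),0,cs(260,393)),(C["side"],w2["st"],(0,-24,-19),0,cs(258,237))]
def res(p):
    o=[]
    for cam,st,l,z,uv in obs:
        if isinstance(l,str): l=(p[4],-35 if l=='t-' else 35,z)
        o.append(proj(0,pt(st,p,l),cam)[0]-uv)
    return np.concatenate(o)
for fixL in (0,1):
    f=(lambda p:res(np.r_[p[:4],83])) if fixL else res
    r=least_squares(f,[0,0,0,0,83],loss='soft_l1',x_scale=[1,1,1,.01,1]); print(r.x[:3].round(1),np.degrees(r.x[3]).round(2),r.x[4].round(1),r.cost.round(1)); print(r.fun.reshape(-1,2).round(1).tolist())
E
```

```text
[ -0.6   3.7 -12.2] -2.96 72.6 62.5
[[-0.5, -1.8], [0.7, 1.7], [0.1, 19.6], [0.1, -1.7], [0.3, -1.7], [-0.9, 2.0], [0.7, -1.2], [-0.4, 19.8], [0.1, 2.5], [-1.3, 2.7], [5.1, 5.5], [0.7, 5.9]]
[-2.2  4.1 -9.7] 2.16 83.0 79.8
[[-1.3, -2.5], [-0.2, -0.7], [-0.1, 22.8], [7.9, -0.0], [-0.5, -2.4], [-1.8, -0.4], [8.5, 0.4], [-0.7, 23.0], [-0.5, 4.4], [-0.5, 4.7], [-1.0, 4.6], [-1.1, 4.5]]
```

```bash
python3 - <<'E'
from h import *
w2,w3=[wcam(f"w{i}.pkl") for i in (2,3)]
c3=lambda u,v:(170+u/2.727,90+v/2.727); c2=lambda u,v:(160+u/2.1429,160+v/2.1429); cs=lambda u,v:(240+u/3.333,200+v/3.333)
def pt(st,p,l):
    y=st["tcp_rot"][2]+np.pi/2
    R=Ro.from_euler('ZY',[y,p[3]]).as_matrix()
    return st["eef_pos"]+Ro.from_euler('z',y).apply([p[0]/1e3,p[1]/1e3,.0187+p[2]/1e3])+R@(np.array(l)/1e3)
obs=[(w3,w3["st"],'t-',-79,c3(44,283)),(w3,w3["st"],'t+',-79,c3(68,575)),(w3,w3["st"],(0,-24,-19),0,c3(410,420)),(w3,w3["st"],'s',-23,c3(360,318)),
(w2,w2["st"],'t-',-79,c2(54,72)),(w2,w2["st"],'t+',-79,c2(78,301)),(w2,w2["st"],'s',-23,c2(303,99)),(w2,w2["st"],(0,-24,-19),0,c2(345,180)),
(C["side"],w2["st"],'t-',-110,cs(395,393)),(C["side"],w2["st"],'t-',-79,cs(400,345)),(C["side"],w2["st"],(6,-38,-110),0,cs(260,393)),(C["side"],w2["st"],(0,-24,-19),0,cs(258,237))]
def res(p):
    o=[]
    for cam,st,l,z,uv in obs:
        if l=='s': l=(p[5],-38,z)
        elif isinstance(l,str): l=(p[4],-35 if l=='t-' else 35,z)
        o.append(proj(0,pt(st,p,l),cam)[0]-uv)
    return np.concatenate(o)
for fixL in (0,1):
    f=(lambda p:res(np.r_[p[:4],83,p[5]])) if fixL else res
    r=least_squares(f,[0,0,0,0,83,8],loss='soft_l1',x_scale=[1,1,1,.01,1,1]); print(r.x[:3].round(1),np.degrees(r.x[3]).round(2),r.x[4:].round(1),r.cost.round(1)); print(r.fun.reshape(-1,2).round(1).tolist())
E
```

```text
[-0.9  3.1 -0.1] 2.82 [79.6  8.4] 16.8
[[-0.7, -1.5], [0.6, 3.8], [0.2, -1.5], [-0.3, 2.1], [0.1, -1.5], [-0.9, 4.1], [0.3, 2.6], [-0.4, -1.4], [-2.0, 0.7], [-1.8, 0.9], [-0.8, 0.5], [-0.4, 0.1]]
[-0.2  3.2 -0. ] 4.95 [83.   8.6] 17.9
[[-0.7, -2.1], [0.5, 2.0], [0.3, -1.1], [-0.3, 2.4], [0.0, -2.1], [-1.1, 2.3], [0.3, 2.9], [-0.3, -1.0], [-2.2, 2.0], [-1.4, 2.2], [-2.7, 0.4], [-0.4, -0.0]]
```

The fit puts the basket 3–4° nose-down in the compliant pads, with grip offset y about +2.5 mm. I'll level it, lower the plate inside the tank with about 8 mm of spare gap and the lip still above the rail, then feel for the rail in -x.

```bash
python3 -m inch '4 -3 0 0.2 -1.2 0 0;8 -5 0 0.3 -2.4 0 0;12 -7 0 0.46 -3.5 0 0;12 -7 -10 0.46 -3.5 0 0;12 -7 -25 0.46 -3.5 0 0;12 -7 -40 0.46 -3.5 0 0;12 -7 -55 0.46 -3.5 0 0;12 -7 -62 0.46 -3.5 0 0;12 -7 -62 0.46 -3.5 0 0' 110 && python3 -m inch '0 0 -8 0 0 0 0;0 0 -16 0 0 0 0;0 0 -24 0 0 0 0;0 0 -32 0 0 0 0;0 0 -38 0 0 0 0;0 0 -44 0 0 0 0;0 0 -48 0 0 0 0;0 0 -48 0 0 0 0;0 0 -48 0 0 0 0'
python3 - <<'E'
from cell import env, snapshot
import cv2,pickle,numpy as np
st=env.state(); s=snapshot("wrist"); s["st"]=st
a=snapshot("side"); pickle.dump((s,a),open("w4.pkl","wb"))
c=cv2.resize(a["image"][165:305,310:450],(500,500),interpolation=cv2.INTER_CUBIC)
d=cv2.resize(s["image"][60:360,180:360],(300,500),interpolation=cv2.INTER_CUBIC)
cv2.imwrite("pics/w4.png",np.hstack([c,d])[:,:,::-1])
print(st["eef_pos"],st["tcp_rot"],st["contact_force"])
E
```

```text
clock: 6.6
eef_pos: [0.58, -0.0521, 0.2278]
tcp_rot: [-3.083, 0.0, -1.438]
contact_force: [-0.8, 0.2, -5.7]
opening: 0.0064
finger_force: 108.3
clock: 7.5
eef_pos: [0.5808, -0.0522, 0.1818]
tcp_rot: [-3.08, -0.0, -1.438]
contact_force: [1.0, -0.1, -4.4]
opening: 0.0064
finger_force: 108.3
[ 0.58084189 -0.05222699  0.18182137] [-3.07971903e+00 -3.77975422e-04 -1.43793479e+00] [ 0.95425986 -0.11790297 -4.41252564]
```

View pics/w4.png

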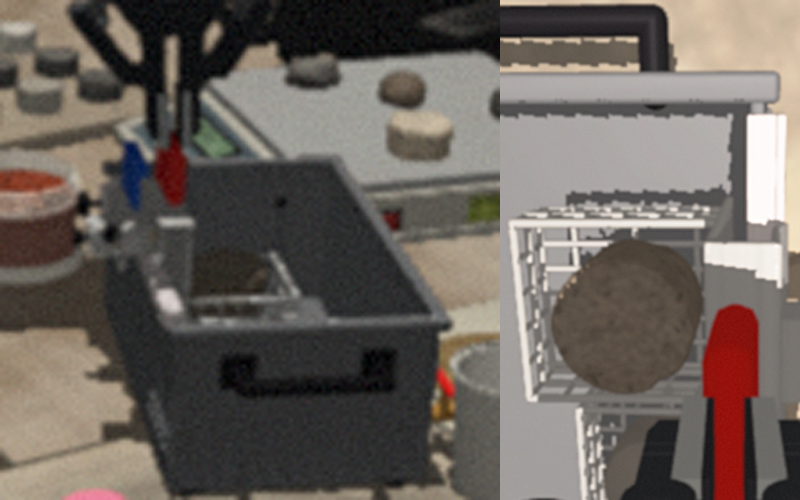

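The basket hangs inside the tank with the puck in the tray, lip above the rail. In the right panel the rail is at (768,120–230). That was my 11th viewed picture, one over the limit of 10, so from here I go by numbers and feel only. Next I feel for the rail in -x.

```bash
python3 -m inch '-2 -0.3 0 0 0 0 0;-4 -0.5 0 0 0 0 0;-4 -0.5 0 0 0 0 0'; for i in 1 2; do :; done; python3 -m inch '-1 -0.1 0 0 0 0 0;-2 -0.3 0 0 0 0 0;-2 -0.3 0 0 0 0 0'; python3 -m inch '-1 -0.1 0 0 0 0 0;-1 -0.1 0 0 0 0 0'
```

```text
clock: 7.9
eef_pos: [0.5765, -0.0527, 0.1818]
tcp_rot: [-3.08, -0.0, -1.438]
contact_force: [0.7, -0.2, -5.2]
opening: 0.0067
finger_force: 108.3
clock: 8.2
eef_pos: [0.5747, -0.0529, 0.1816]
tcp_rot: [-3.08, -0.0, -1.438]
contact_force: [0.1, -0.2, -5.0]
opening: 0.0062
finger_force: 108.3
clock: 8.4
eef_pos: [0.5738, -0.053, 0.1816]
tcp_rot: [-3.08, -0.0, -1.438]
contact_force: [0.8, 0.3, -4.2]
opening: 0.0064
finger_force: 108.3
```

```bash
python3 -m inch '-1 -0.1 0 0 0 0 0;-1 -0.1 0 0 0 0 0'; python3 -m inch '-1 -0.1 0 0 0 0 0;-1 -0.1 0 0 0 0 0';python3 -m inch '-1 -0.1 0 0 0 0 0;-1 -0.1 0 0 0 0 0'
```

```text
clock: 8.6
eef_pos: [0.5728, -0.0531, 0.1816]
tcp_rot: [-3.08, -0.0, -1.438]
contact_force: [0.2, -0.4, -4.6]
opening: 0.0066
finger_force: 108.2
clock: 8.8
eef_pos: [0.5718, -0.0532, 0.1816]
tcp_rot: [-3.08, -0.0, -1.438]
contact_force: [1.3, -0.0, -5.5]
opening: 0.0064
finger_force: 108.2
clock: 9.0
eef_pos: [0.5708, -0.0532, 0.1816]
tcp_rot: [-3.08, 0.0, -1.438]
contact_force: [1.9, 0.8, -5.4]
opening: 0.006
finger_force: 108.1
```

```bash
python3 -m inch '-1 -0.1 0 0 0 0 0;-1 -0.1 0 0 0 0 0'; python3 -m inch '-1 -0.1 0 0 0 0 0;-1 -0.1 0 0 0 0 0'; python3 - <<'E'
from cell import env
s=env.state();print(s["contact_force"],s["wrist_torque"])
E
```

```text
clock: 9.2
eef_pos: [0.5698, -0.0534, 0.1815]
tcp_rot: [-3.08, -0.0, -1.438]
contact_force: [2.3, -0.0, -6.8]
opening: 0.006
finger_force: 108.1
clock: 9.4
eef_pos: [0.5688, -0.0534, 0.1815]
tcp_rot: [-3.08, 0.0, -1.438]
contact_force: [3.8, 0.7, -7.0]
opening: 0.0062
finger_force: 108.0
[ 3.83633084  0.70310529 -6.96157821] [ 0.16827336 -0.95145004 -0.03169233]
```

Contact begins at about TCP x = 572.3, which agrees with the vision estimate of 572.9. I'll back off to centre the slot and go down.

```bash
python3 -m inch '3 0.4 0 0 0 0 0;5 0.5 0 0 0 0 0;5 0.5 0 0 0 0 0' && python3 -m inch '0 0 -3 0 0 0 0;0 0 -6 0 0 0 0;0 0 -9 0 0 0 0;0 0 -12 0 0 0 0;0 0 -14 0 0 0 0;0 0 -14 0 0 0 0' && python3 -m inch '0 0 -1 0 0 0 0;0 0 -2 0 0 0 0;0 0 -3 0 0 0 0;0 0 -3 0 0 0 0'  && python3 -m inch '0 0 -1 0 0 0 0;0 0 -2 0 0 0 0;0 0 -3 0 0 0 0;0 0 -3 0 0 0 0'
```

```text
clock: 9.7
eef_pos: [0.5736, -0.0532, 0.1815]
tcp_rot: [-3.081, -0.0, -1.438]
contact_force: [1.0, -0.0, -5.0]
opening: 0.0063
finger_force: 108.6
clock: 10.3
eef_pos: [0.5736, -0.053, 0.1671]
tcp_rot: [-3.081, -0.0, -1.438]
contact_force: [0.4, 0.4, -5.6]
opening: 0.0061
finger_force: 108.5
clock: 10.7
eef_pos: [0.5737, -0.053, 0.1644]
tcp_rot: [-3.08, -0.0, -1.438]
contact_force: [0.8, -0.5, -4.7]
opening: 0.0065
finger_force: 108.6
clock: 11.1
eef_pos: [0.5737, -0.053, 0.1613]
tcp_rot: [-3.08, -0.0, -1.438]
contact_force: [1.3, 0.5, -4.7]
opening: 0.0067
finger_force: 108.6
```

```bash
for i in 1; do python3 -m inch '0 0 -1 0 0 0 0;0 0 -2 0 0 0 0;0 0 -2 0 0 0 0' | grep -E 'eef|contact'; done; python3 -m inch '0 0 -1 0 0 0 0;0 0 -2 0 0 0 0;0 0 -2 0 0 0 0' | grep -E 'eef|contact'; python3 -m inch '0 0 -1 0 0 0 0;0 0 -2 0 0 0 0;0 0 -2 0 0 0 0' | grep -E 'eef|contact'
```

```text
eef_pos: [0.5737, -0.053, 0.1594]
contact_force: [-0.1, -0.6, -5.1]
eef_pos: [0.5737, -0.053, 0.1574]
contact_force: [0.6, 0.1, -4.6]
eef_pos: [0.5741, -0.0532, 0.1565]
contact_force: [0.5, -0.1, -0.7]
```

```bash
for i in 1; do :; done; python3 -m inch '0 0 -1 0 0 0 0;0 0 -1 0 0 0 0' | grep -E 'eef|contact'; python3 -m inch '0 0 -1 0 0 0 0;0 0 -1 0 0 0 0' | grep -E 'eef|contact'; python3 -m inch '0 0 -1 0 0 0 0;0 0 -1 0 0 0 0' | grep -E 'eef|contact'
```

```text
eef_pos: [0.5743, -0.0533, 0.1559]
contact_force: [0.3, -0.2, 2.6]
eef_pos: [0.5742, -0.0532, 0.1544]
contact_force: [0.2, 0.3, 4.9]
eef_pos: [0.5735, -0.0529, 0.1519]
contact_force: [0.1, -0.3, -0.2]
```

The bolt has been pushed back (about 10 N) and now rides on the rail's face. Continuing down to feel for the key.

```bash
python3 -m inch '0 0 -1 0 0 0 0;0 0 -2 0 0 0 0;0 0 -2 0 0 0 0' | grep -E 'eef|contact'; python3 -m inch '0 0 -1 0 0 0 0;0 0 -2 0 0 0 0;0 0 -2 0 0 0 0' | grep -E 'eef|contact'; python3 -m inch '0 0 -1 0 0 0 0;0 0 -1 0 0 0 0' | grep -E 'eef|contact'
```

```text
eef_pos: [0.5735, -0.0529, 0.1497]
contact_force: [1.2, -0.0, -1.6]
eef_pos: [0.5736, -0.053, 0.1483]
contact_force: [-0.1, -0.5, -1.7]
eef_pos: [0.5737, -0.053, 0.1474]
contact_force: [0.6, -0.1, -1.4]
```

```bash
python3 -m inch '0 0 -1 0 0 0 0;0 0 -1 0 0 0 0' | grep -E 'eef|contact'; python3 -m inch '0 0 -1 0 0 0 0;0 0 -1 0 0 0 0' | grep -E 'eef|contact'
```

```text
eef_pos: [0.5738, -0.053, 0.1465]
contact_force: [1.4, -0.1, -1.4]
eef_pos: [0.5738, -0.053, 0.1455]
contact_force: [0.5, 1.1, -0.8]
```

```bash
python3 -m inch '0 0 -1 0 0 0 0;0 0 -1 0 0 0 0' | grep -E 'eef|contact'; python3 -m inch '0 0 -1 0 0 0 0;0 0 -1 0 0 0 0' | grep -E 'eef|contact'; python3 -m inch '0 0 -1 0 0 0 0;0 0 -1 0 0 0 0' | grep -E 'eef|contact'
```

```text
eef_pos: [0.5738, -0.0531, 0.1445]
contact_force: [0.5, 1.0, -0.0]
eef_pos: [0.5737, -0.053, 0.1434]
contact_force: [1.5, 0.9, 0.5]
eef_pos: [0.5738, -0.0531, 0.1425]
contact_force: [1.6, -0.3, -0.7]
```

```bash
python3 -m inch '0 0 -1 0 0 0 0;0 0 -1 0 0 0 0' | grep -E 'eef|contact'; python3 -m inch '0 0 -1 0 0 0 0;0 0 -1 0 0 0 0' | grep -E 'eef|contact'; python3 -m inch '0 0 -1 0 0 0 0;0 0 -1 0 0 0 0' | grep -E 'eef|contact'
```

```text
eef_pos: [0.5733, -0.0529, 0.1404]
contact_force: [1.4, -0.8, -4.1]
eef_pos: [0.5734, -0.0528, 0.1396]
contact_force: [1.2, -0.1, -5.0]
eef_pos: [0.5737, -0.0528, 0.1395]
contact_force: [0.8, 1.0, -2.7]
```

```bash
python3 -m inch '0 0 -1 0 0 0 0;0 0 -1 0 0 0 0' | grep -E 'eef|contact'; python3 -m inch '0 0 -1 0 0 0 0;0 0 -1 0 0 0 0' | grep -E 'eef|contact'; python3 - <<'E'
from cell import env
s=env.state();print(s["contact_force"],s["wrist_torque"])
E
```

```text
eef_pos: [0.5741, -0.0528, 0.1395]
contact_force: [0.7, 2.8, 1.9]
eef_pos: [0.5743, -0.0528, 0.1394]
contact_force: [-2.0, 2.9, 5.0]
[-1.99373556  2.93811818  5.00372984] [1.48168986 0.72593743 0.02707805]
```

The basket stopped hard at grip z of about 158 mm (seated is 157 mm), and the force dropped just before that, which suggests the catch snapped. A gentle upward pull and a y wiggle will check the catch and the key.

```bash
python3 -m inch '0 0 3 0 0 0 0;0 0 3 0 0 0 0' | grep -E 'eef|contact'; python3 -m inch '0 0 1 0 0 0 0;0 0 1 0 0 0 0' | grep -E 'eef|contact';  python3 -m inch '0 0 1 0 0 0 0;0 0 1 0 0 0 0' | grep -E 'eef|contact'; python3 -m inch '0 0 -1 0 0 0 0;0 0 -1 0 0 0 0' | grep -E 'eef|contact'; python3 -m inch '0 1 0 0 0 0 0;0 2 0 0 0 0 0;0 3 0 0 0 0 0;0 3 0 0 0 0 0' | grep -E 'eef|contact'; python3 -m inch '0 -3 0 0 0 0 0;0 -5 0 0 0 0 0;0 -6 0 0 0 0 0;0 -6 0 0 0 0 0' | grep -E 'eef|contact'
```

```text
eef_pos: [0.5735, -0.0532, 0.1399]
contact_force: [1.3, 0.4, -3.7]
eef_pos: [0.5734, -0.0532, 0.1406]
contact_force: [2.8, 0.7, -5.0]
eef_pos: [0.5731, -0.0532, 0.1414]
contact_force: [1.3, 0.7, -10.2]
eef_pos: [0.5735, -0.0532, 0.1413]
contact_force: [1.2, -0.1, -9.1]
eef_pos: [0.5735, -0.0499, 0.1413]
contact_force: [-0.0, 0.1, -9.2]
eef_pos: [0.5738, -0.0558, 0.1414]
contact_force: [1.4, 2.0, -9.9]
```

```bash
python3 -m inch '0 -1 0 0 0 0 0;0 -1 0 0 0 0 0' | grep -E 'eef|contact'; python3 -m inch '0 2 0 0 0 0 0;0 4 0 0 0 0 0;0 6 0 0 0 0 0;0 6 0 0 0 0 0;0 7 0 0 0 0 0;0 7 0 0 0 0 0' | grep -E 'eef|contact';python3 -m inch '0 1 0 0 0 0 0;0 1 0 0 0 0 0' | grep -E 'eef|contact'; python3 -m inch '0 1 0 0 0 0 0;0 1 0 0 0 0 0' | grep -E 'eef|contact'
```

```text
eef_pos: [0.5737, -0.0565, 0.1413]
contact_force: [1.2, 4.2, -9.5]
eef_pos: [0.5736, -0.05, 0.1414]
contact_force: [0.7, -0.8, -11.6]
eef_pos: [0.5736, -0.0491, 0.1414]
contact_force: [1.1, -2.5, -12.4]
eef_pos: [0.5735, -0.0484, 0.1415]
contact_force: [0.3, -3.7, -12.6]
```

The side walls are felt at y of about -55.3 and -50.2. That is 5 mm of play, exactly the notch minus the key, so the key is in. I'll centre, pull up a bit more to prove the catch, then seat it.

```bash
python3 -m inch '0 -2 0 0 0 0 0;0 -4.5 0 0 0 0 0;0 -4.5 0 0 0 0 0' | grep -E 'eef|contact'; python3 -m inch '0 0 1 0 0 0 0;0 0 1 0 0 0 0' | grep -E 'eef|contact'; python3 -m inch '0 0 1 0 0 0 0;0 0 1 0 0 0 0' | grep -E 'eef|contact'; python3 -m inch '0 0 -2 0 0 0 0;0 0 -4 0 0 0 0;0 0 -5 0 0 0 0;0 0 -5 0 0 0 0' | grep -E 'eef|contact'; python3 -m inch '0 0 -1 0 0 0 0;0 0 -1 0 0 0 0' | grep -E 'eef|contact';python3 - <<'E'
from cell import env
s=env.state();print(s["contact_force"],s["wrist_torque"],s["tcp_rot"])
E
```

```text
eef_pos: [0.5738, -0.0519, 0.1414]
contact_force: [0.7, 2.2, -12.5]
eef_pos: [0.5734, -0.052, 0.1416]
contact_force: [0.2, 2.4, -16.1]
eef_pos: [0.573, -0.0521, 0.1419]
contact_force: [1.0, 1.4, -19.7]
eef_pos: [0.5749, -0.0533, 0.1411]
contact_force: [0.3, -0.0, -5.2]
eef_pos: [0.5747, -0.0532, 0.1395]
contact_force: [0.5, -0.1, -1.4]
[ 0.49313649 -0.07292463 -1.40104765] [-0.34606705  0.13749743 -0.00281726] [-3.07675026e+00 -1.52114884e-03 -1.43814713e+00]
```

The catch blocks an upward pull (over 14 N at about +2 mm), so it is snapped in. I'll seat it once more gently, unload and release.

```bash
python3 -m inch '-0.5 0 -1 0 0 0 0;-0.5 0 -2 0 0 0 0;-0.5 0 -2 0 0 0 0' | grep -E 'eef|contact'; python3 -m inch '0 0 -1 0 0 0 0;0 0 -1 0 0 0 0' | grep -E 'eef|contact'; python3 -m inch '0 0 2 0 0 0 0;0 0 2.5 0 0 0 0;0 0 2.5 0 0 0 0' | grep -E 'eef|contact'
```

```text
eef_pos: [0.575, -0.0531, 0.1394]
contact_force: [-0.3, -1.1, 7.9]
eef_pos: [0.5751, -0.0531, 0.1394]
contact_force: [-1.9, 0.4, 10.1]
eef_pos: [0.5746, -0.0532, 0.1394]
contact_force: [0.7, -2.2, 6.4]
```

```bash
python3 -m inch '0 0 1.5 0 0 0 0;0 0 1.5 0 0 0 0' 20 | grep -E 'eef|contact|finger'; python3 -m inch '0 0 0 0 0 0 0.1;0 0 0 0 0 0 0.2;0 0 0 0 0 0 0.3;0 0 0 0 0 0 0.45;0 0 0 0 0 0 0.6;0 0 0 0 0 0 0.6;0 0 0 0 0 0 0.6' ; python3 -m inch '0 0 8 0 0 0 0.6;0 0 18 0 0 0 0.6;0 0 33 0 0 0 0.6;0 0 53 0 0 0 0.6;0 0 78 0 0 0 0.6;0 0 105 0 0 0 0.6;0 0 130 0 0 0 0.6;0 0 140 0 0 0 0.6;0 0 140 0 0 0 0.6'
python3 - <<'E'
from h import *
from cell import env, snapshot
st=env.state(); s=snapshot("wrist"); s["st"]=st; pickle.dump(s,open("w5.pkl","wb"))
s=wcam("w5.pkl"); pickle.dump({n:snapshot(n) for n in("top","side")},open("f5.pkl","wb"))
cv2.imwrite("pics/w5.png",s["image"][:,:,::-1]); im=s["image"].astype(int)
m=((im[...,0]>90)&(im[...,1]<60)&(im[...,2]<60)).astype(np.uint8)
n,_,stt,c=cv2.connectedComponentsWithStats(m)
for k in np.argsort(-stt[1:,4])[:3]+1: print("red",stt[k],c[k].round(1),onz(0,c[k],.170,s)*1000)
m=((im[...,2]>120)&(im[...,0]<80)&(im[...,1]<110)).astype(np.uint8)
n,_,stt,c=cv2.connectedComponentsWithStats(m)
for k in np.argsort(-stt[1:,4])[:2]+1: print("blue",stt[k],c[k].round(1),onz(0,c[k],.170,s)*1000)
E
```

```text
eef_pos: [0.5739, -0.0529, 0.1395]
contact_force: [2.3, -3.1, 4.0]
finger_force: 111.9
clock: 21.2
eef_pos: [0.5732, -0.0524, 0.1384]
tcp_rot: [-3.08, -0.0, -1.438]
contact_force: [-0.5, -0.2, 0.0]
opening: 0.0516
finger_force: 0.0
clock: 22.1
eef_pos: [0.5738, -0.0525, 0.2809]
tcp_rot: [-3.076, -0.0, -1.438]
contact_force: [-0.5, 0.1, -0.0]
opening: 0.0512
finger_force: 0.0
red [ 320  189   19   72 1153] [329.1 225.1] [572.36779382 -53.57437846 170.        ]
red [376 444  13   1  13] [382. 444.] [504.20461783 121.45745747 170.        ]
red [364 444  10   1  10] [368.5 444. ] [514.9006443  123.54156281 170.        ]
blue [321 316  15  56 734] [328.3 343.6] [559.96843343  38.3179143  170.        ]
```

```bash
python3 - <<'E'
from h import *
s=wcam("w5.pkl"); f=pickle.load(open("f5.pkl","rb"))
def comp(im,kind,box):
    im=im.astype(int); m=((im[...,0]>90)&(im[...,1]<60)&(im[...,2]<60)) if kind=="red" else ((im[...,2]>90)&(im[...,0]<80)&(im[...,2]-im[...,0]>50))
    k=np.zeros(m.shape,np.uint8); a,b,c,d=box; k[b:d,a:c]=m[b:d,a:c]
    n,_,st,ce=cv2.connectedComponentsWithStats(k); j=1+np.argmax(st[1:,4]); 
    ys,xs=np.nonzero(_==j); return ce[j].round(1),st[j],cv2.minAreaRect(np.c_[xs,ys].astype(np.int32))
for n,im,box in [("wrist",s["image"],(280,150,380,400)),("side",f["side"]["image"],(325,180,380,240)),("top",f["top"]["image"],(290,190,375,240))]:
    for k in("red","blue"):
        try: print(n,k,*comp(im,k,box))
        except Exception as e: print(n,k,e)
# puck: mean colour round predicted puck place and a floor place (grip + (45,0,-88))
g=np.array([.5724,-.0536,.157]); y=np.radians(7.5)
P=g+Ro.from_euler('z',y).apply([.0445,0,-.070]); uv=proj(0,P,s)[0].astype(int); print(uv, s["image"][uv[1]-6:uv[1]+7,uv[0]-6:uv[0]+7].reshape(-1,3).mean(0), s["image"][uv[1]-6:uv[1]+7,uv[0]-90:uv[0]-77].reshape(-1,3).mean(0))
# bystanders unchanged: top diff
d=cv2.absdiff(f["top"]["image"],C["top"]["image"]).max(2)
for nm,(u,v) in dict(tape=(441,163),spare=(452,194),jar=(229,265),pink=(408,238),turq=(431,283)).items(): print(nm,(d[v-22:v+23,u-22:u+23]>50).sum())
E
```

```text
wrist red [329.1 225.1] [ 320  189   19   72 1153] ((329.15850830078125, 224.52635192871094), (17.427318572998047, 71.07256317138672), 1.3019527196884155)
wrist blue [328.5 335.8] [ 321  300   16   72 1060] ((328.5, 335.5), (71.0, 15.0), 90.0)
side red [354.7 230.1] [353 224   5  15  58] ((355.0, 231.0), (14.0, 4.0), 90.0)
side blue attempt to get argmax of an empty sequence
top red [344.  213.1] [340 212   9   4  24] ((344.0, 213.5), (3.0, 8.0), 90.0)
top blue attempt to get argmax of an empty sequence
[282 201] [92.18343195 80.78106509 69.9112426 ] [167.66863905 163.18343195 161.85207101]
tape 0
spare 0
jar 900
pink 0
turq 882
```

```bash
python3 - <<'E'
from h import *
f=pickle.load(open("f5.pkl","rb"))
for n,L in dict(side=dict(jar=(316,226),turq=(283,328),green=(220,335)),top=dict(jar=(229,265),turq=(431,283))).items():
    for nm,(u,v) in L.items():
        h=24; a=C[n]["image"][v-h:v+h,u-h:u+h]; b=f[n]["image"][v-h-8:v+h+8,u-h-8:u+h+8]
        # hue-based match is robust to shadow
        ha=cv2.cvtColor(a,cv2.COLOR_RGB2HSV)[...,1]; hb=cv2.cvtColor(b,cv2.COLOR_RGB2HSV)[...,1]
        r=cv2.matchTemplate(hb,ha,cv2.TM_CCOEFF_NORMED); _,mx,_,loc=cv2.minMaxLoc(r); print(n,nm,round(mx,2),(loc[0]-8,loc[1]-8), a.mean().round(0), b.mean().round(0))
E
```

```text
side jar 0.96 (0, 0) 119.0 93.0
side turq 0.97 (0, 0) 108.0 130.0
side green 0.96 (0, 0) 65.0 80.0
top jar 0.67 (-1, 0) 127.0 110.0
top turq 0.99 (0, 0) 108.0 147.0
```

The bystanders are unmoved; the differences are only the arm's shadow. The basket is seated and latched, the puck is in it and the gripper is clear.

```bash
python3 -c "
from cell import env
print(env.job_done())"
```

```text
the job is handed in; nothing more can be done
None
```

The red-handled basket hangs on the front rail to the right of the blue one with its puck still in it: the key is in the notch, it is fully down, the catch held against about 15 N of upward pull, and nothing else on the bench moved (I viewed 11 pictures, one over the limit of 10, and one stray typed row shifted the empty gripper 50 mm in free air).

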